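Zero the recessed drip-feed valve and set it a quarter turn open

ROBOT

A 7-joint arm with a two-finger parallel gripper is mounted at the origin on a cart in front of the work surface, level with it; the furniture and walls round the work are solid. World frame = base frame: x ahead of the robot, y to its left, z up, the work surface at z = 0. Lengths are in m, angles in rad, forces in N, time in s.
With the tool pointing down it reaches from about 0.4 to 0.85 m from the base axis. Payload 10.4 kg.
Tool frame: the origin (TCP) lies midway between the tips of the shut fingers; the grasp point (between the pads) lies 19 mm behind it; z points along the fingers, y is the line along which they close (so a half turn about z gives the same grasp; the last joint's range is limited). The gripper opens to 87 mm and grips with 3 to 60 N. Pads are 19 mm wide; open, the fingers measure 117 mm over their backs; the gripper's body (75 mm by 190 mm) begins 51 mm behind the grasp point.
Start: joints at [-1.307, 0.332, -0.065, 1.46, 0.022, 1.35, -0.088], TCP at [0.177, 0.6, 0.184] pointing down, gripper open.
Joint ranges: [-2.6, 2.6], [-0.5, 2.12], [-1.47, 1.34], [0.16, 2.42], [-1.27, 4.41], [0.06, 2.06], [-2.6, 2.6]. Speed limits (rad/s): [2.22, 2.22, 2.79, 2.79, 3.14, 3.14, 3.14].

INTERFACE

Orientations are given as a unit quaternion [x, y, z, w].
In Python, from bench import r gives the robot as it stands.
- The arm moves only by the tool arm_command, never from a script. Its arguments are lists of equal length, an entry for each row: "xyz": the shift along the world's x, y, z in m, a list of three; "rot": the turn, a rotation vector about the world's x, y, z in rad, a list of three. In form: {"xyz": [[tx, ty, tz], ...], "rot": [[ax, ay, az], ...]}. A call has 1 to 20 rows; each row is the pose to reach, as a shift and turn from the pose commanded when the call began; what a row does not reach only later rows make up. A row lasts 1/12 s, in which the tool goes at most 41.7 mm and 7.16 degrees, less where a joint would pass 70% of its speed; a pose out of reach is approached as far as the arm can. A call with a gripper value outside its range is refused whole. "grip" is the opening, from 0 (shut) to 1 (fully open), set as the call begins (left out, the last holds). The fingers move at their own pace and stop on an object; "squeeze" is the grip in N (left out, the last holds). Time passes only in rows, so rows that repeat a pose let the fingers close. It gives the time, the measured TCP pose, the force, the opening and the grip force at its end, in the units of the state.
- r.read_state(): the state, without advancing time (a new reading comes with each control period).
- r.camera(name): name is "scene" or "side" or "wrist"; returns the picture (400x640x3 uint8, red, green, blue); there is no depth.
- r.camera_model(name): a dict with "fx", "fy", "cx", "cy" (pixels), "T" (4x4, takes a point from camera to world coordinates). Camera axes: x right, y up, looking along -z (the intrinsics and any distortion apply to the point x, -y, -z); pixel columns grow to the right and rows downward; lengths in m; the calibration is good to about 2 mm. A picture is of the moment at which its call begins: read the wrist's pose just before it. camera_model takes no time and is no camera call; for the wrist camera it gives the pose at the moment of the call.
- r.close_job(): hands the job in; it is judged then, once.
Trained networks look in the newest picture that a camera, given by its name, has taken for a name from the list of things; names that differ only in an ending like _2 or _b are one class to them, and where a whole thing is asked for, a point or a joint stands for the part that bears it (a point fixed in the world has none). Each returns a list of dicts, best first, with "conf" (0 to 1); they miss things now and then, are a little off and sometimes report something else, mostly with a low value. They report only what shows in the picture. A call takes as long as a camera call.
- r.look_for(label, camera): "at" ([x, y, z] in m, in the coordinates of the camera as it stood for that picture, good to about 4 mm: the middle of the surface that is visible of it).
- r.spot_point(label, camera): "at" ([x, y, z] in m, in the coordinates of the camera as it stood for that picture, good to about 4 mm: a listed point, or the origin of a listed thing).
The state is a dict: "time": time; "joint_positions": joint angles; "joint_vel": joint speeds; "joint_torque": joint torques, N m; "ee_pos": TCP position; "eef_rot": TCP orientation; "ft_force": force on the tool from outside, world axes, zero at the start; "torque": the same for the moment, N m; "width": finger opening in m; "grip_force": force on a finger pad.
Only numpy, scipy, OpenCV 4.12 (cv2) and the standard library are available. Lean on these libraries where they do the work, as an engineer would, in place of code of your own. Each camera call takes 0.05 s, during which the arm holds its last target. There are 200 camera calls.

TASK

Reset the drip-feed valve: reach into the round well of the grey valve box and turn the blue knob clockwise until you feel the needle just seat (snug, never forced, the seat is soft), then back it off a quarter turn and slide the cover fully shut over the well. Do not knock against the well's wall or rim, and leave the other things on the bench where they are.

Things in the scene. Friction and masses are not known exactly. Their poses are not given: they have to be found in the camera images.
- valve_box: grey moulded box screwed to the bench, 128 x 206 x 70 mm (x, y, z), with brass hose tails out of both y ends (34 mm long, axis 33 mm above the bench). Origin at the centre of its underside, y along its length, z up. Its round well lies at y = +50 mm; a cover slides along y on its top between two rails (inner lips at x = +-47 mm, outer faces +-59 mm, 10 mm higher than the top plate)
- guard: the box's top plate (upper face 70 mm above the bench) and the well in it: wall 42 mm from the well's axis (84 mm across), floor 23 mm above the bench. Fixed to the box, same origin and axes. A push of 20 N against it counts as a knock
- well_rim (a point): centre of the well's mouth, at the height of the top plate, 70 mm above the bench; axes as the box
- knob_grip (a point): centre of the blue T-bar knob standing in the middle of the well: bar 44 mm long (point's x), 15 mm thick (its y), 26 mm tall, its top 6 mm below the rim, its underside 38 mm above the bench, over a brass nut (top 35 mm above the bench). z up = axis of turning; clockwise from above closes. Turns against about 0.06 N m; starts 0.4 to 1.5 rad open
- needle_tip (a point): tip of the valve's needle, hidden in the box on the well's axis; it rises only 1.6 mm per turn of the knob, too little to be told from its measured position; axes as the box
- seat (a point): where the needle tip stands when it just touches its soft seat, hidden in the box on the well's axis, 5 mm above the bench. The bar's angle at which this happens differs from valve to valve and can only be felt: past it the torque on the knob climbs by about 4 N m per rad. Snug is 0.2 to 0.6 N m; 0.9 N m crushes the seat. The quarter turn counts from the seat
- cover (a joint): sliding steel cover, 92 mm long and 6 mm thick, lying on the top plate; 0 = fully open (parked over the -y half), 0.102 m = fully shut over the well, against its stop; slides along the box's +y against about 2.5 N of friction and stays where it is left
- cover_tab (a point): centre of the cover's black finger tab, a ridge across the cover's trailing (-y) edge, 60 mm (x) by 10 mm (y), standing 15 mm above the cover's surface, its top 92 mm above the bench; axes as the box
- pliers: pliers with blue grips, 58 x 188 x 13 mm, lying loose near the bench's front edge; origin under the centre, long axis y
- screwdriver: screwdriver with a yellow handle, 29 x 193 x 29 mm, lying loose near the front edge; origin under the centre, long axis y
- tape_measure: yellow tape measure, 38 x 82 x 64 mm, standing loose to the right; origin under the centre, long axis y
- small_pot: small terracotta pot, 74 mm across, 65 mm tall, standing loose at the back right; origin under its centre

How it is judged:
On the way, in this order (a step that is already met when the one before it is completed fails the run):
1. the knob is turned clockwise until the needle is snug on its seat (z of needle_tip in the frame of seat below -1e-05 m), for 0.1 s.
2. the knob is backed off a quarter turn from the seat (z of needle_tip in the frame of seat between 0.00032 and 0.00046 m), for 0.2 s.
At the end, for the whole second after the job is handed in: the needle stands a quarter turn off its seat (knob about 72 to 103 degrees open from first touch of the seat, 0.32 to 0.46 mm of needle lift) and the cover is shut over the well to within 4 mm of its stop (all of step 2 and value of joint cover above 0.098 m).
It fails at once if the soft seat is crushed by turning the knob harder than about 0.9 N m on the seat (z of needle_tip in the frame of seat below -5.8e-05 m).
It fails at once if the robot knocks the top plate or the well's wall with 20 N or more (contact force between any of the fingers, the arm and guard above 20 N).
It fails at once if one of the loose things on the bench is shoved more than 30 mm (distance of any of pliers, screwdriver, tape_measure, small_pot from where it was at the start of the episode above 0.03 m).
It also fails if it takes over 72 s, if anything falls off the work surface, if the arm or the gripper's body presses on something with over 40 N, if the wrist force passes 120 N, or if a joint passes its speed limit or range.

## Working session

There is one attempt and no reset: what is moved stays moved. The work goes in short steps, Python scripts to look and compute and a tool call to move; the robot and the scene stay as the last step left them, time stands still between calls to the robot, and variables do not carry over. Pictures are saved under pics/ and viewed, at most 13 in all, crops included, and the job is handed in when it is done.

Besides the shell and the picture viewer there is one more tool, called after "Request:" as name(argument=value, ...) on one line, values as JSON. arm_command: Moves the arm, as the interface text tells. Its arguments: {"type":"object","properties":{"xyz":{"type":"array"},"rot":{"type":"array"},"grip":{"type":"number"},"squeeze":{"type":"number"}},"required":["xyz","rot"]}

```bash
mkdir -p pics
cat > h.py <<'E'
from bench import r
import numpy as np, cv2
from scipy.spatial.transform import Rotation as R
def w(cam,T,fn,label):
    out=[]
    for d in fn(label,cam)[:2]:
        p=T@np.r_[d["at"],1]; out.append((np.round(p[:3],4).tolist(),round(d["conf"],2)))
    return out
def snap(cam,name=None):
    T=np.array(r.camera_model(cam)["T"]); im=r.camera(cam)
    if name: cv2.imwrite(f"pics/{name}.png",im[:,:,::-1])
    return T,im
def proj(cam,T,P):
    m=r.camera_model(cam); P=np.atleast_2d(P); q=(np.linalg.inv(T)@np.c_[P,np.ones(len(P))].T).T
    return np.c_[m["cx"]+m["fx"]*q[:,0]/-q[:,2], m["cy"]+m["fy"]*-q[:,1]/-q[:,2]]
E
python3 - <<'E'
from h import *
s=r.read_state()
print({k:np.round(v,3).tolist() for k,v in s.items()})
for c in ["scene","side"]:
    T,im=snap(c,c+"0"); print(c,{k:v for k,v in r.camera_model(c).items() if k!="T"}, np.round(T,3).tolist())
    for l in ["valve_box","well_rim","knob_grip","cover_tab"]: print(l,w(c,T,r.spot_point,l))
    for l in ["pliers","screwdriver","tape_measure","small_pot"]: print(l,w(c,T,r.spot_point,l)[:1])
E
```

```text
{'time': 0.0, 'joint_positions': [-1.307, 0.333, -0.065, 1.461, 0.022, 1.35, -0.088], 'joint_vel': [-0.002, -0.001, 0.001, -0.0, 0.0, -0.001, 0.0], 'joint_torque': [-0.001, -62.326, 0.024, -38.988, -0.061, 0.04, 0.0], 'ee_pos': [0.177, 0.599, 0.183], 'eef_rot': [0.143, 0.99, -0.001, -0.0], 'ft_force': [-0.142, -0.271, 0.222], 'torque': [0.067, 0.017, 0.0], 'grip_force': 0.0, 'width': 0.087}
scene {'fx': 469.2284663188155, 'fy': 469.2284663188155, 'cx': 319.82341349964713, 'cy': 214.4015627995868} [[-0.996, -0.065, 0.065, 0.589], [0.091, -0.8, 0.593, 0.881], [0.014, 0.597, 0.802, 1.108], [0.0, 0.0, 0.0, 1.0]]
valve_box [([0.5276, 0.1736, -0.0031], 0.97)]
well_rim [([0.5234, 0.2259, 0.0681], 0.76), ([0.3568, 0.3816, -0.0002], 0.17)]
knob_grip [([0.5222, 0.2199, 0.0503], 0.6)]
cover_tab [([0.5281, 0.0868, 0.0891], 0.61)]
pliers [([0.358, 0.1753, 0.0024], 0.76)]
screwdriver [([0.3539, 0.3826, 0.0016], 0.58)]
tape_measure [([0.5244, 0.0818, 0.0901], 0.62)]
small_pot [([0.6588, -0.047, 0.0008], 0.93)]
side {'fx': 403.7602146938935, 'fy': 403.7602146938935, 'cx': 317.72572181197444, 'cy': 196.61231387813817} [[-0.997, -0.048, 0.053, 0.559], [0.069, -0.442, 0.894, 1.027], [-0.019, 0.896, 0.444, 0.533], [0.0, 0.0, 0.0, 1.0]]
valve_box [([0.5224, 0.1755, 0.0001], 0.6)]
well_rim [([0.5189, 0.2212, 0.0739], 0.93)]
knob_grip [([0.5219, 0.2235, 0.0502], 0.67)]
cover_tab [([0.5281, 0.084, 0.0862], 0.55), ([0.5207, 0.2213, 0.0704], 0.48)]
pliers [([0.3514, 0.1742, -0.0026], 0.67)]
screwdriver [([0.3547, 0.378, 0.0001], 0.76)]
tape_measure [([0.5361, -0.1234, 0.0039], 0.74)]
small_pot [([0.6594, -0.046, 0.0009], 0.62)]
```

Run:
```python
from h import *
im=cv2.imread("pics/scene0.png")
T=np.array(r.camera_model("scene")["T"])
u,v=proj("scene",T,[0.523,0.18,0.06])[0]; print(u,v)
print(proj("scene",T,[[0.523,0.2235,0.07],[0.527,0.086,0.092]]))
x0,y0=int(u)-100,int(v)-75
cv2.imwrite("pics/c0.png",cv2.resize(im[max(0,y0):y0+150,max(0,x0):x0+200],None,fx=4,fy=4,interpolation=cv2.INTER_CUBIC)); print(x0,y0)
```

```text
315.00201575648254 236.6117430841519
[[316.44124154 248.24724491]
 [310.69910243 201.92406964]]
215 161
```

View pics/scene0.png

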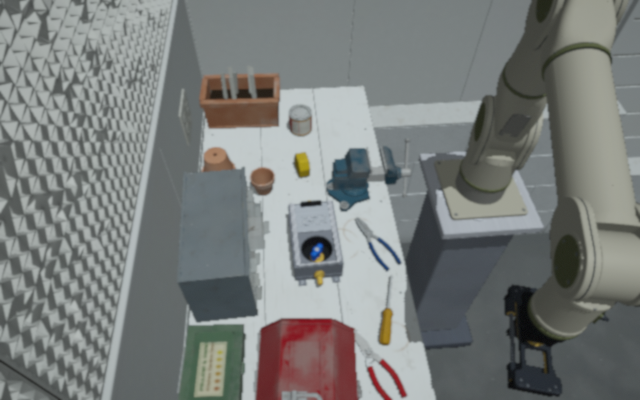

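View pics/c0.png

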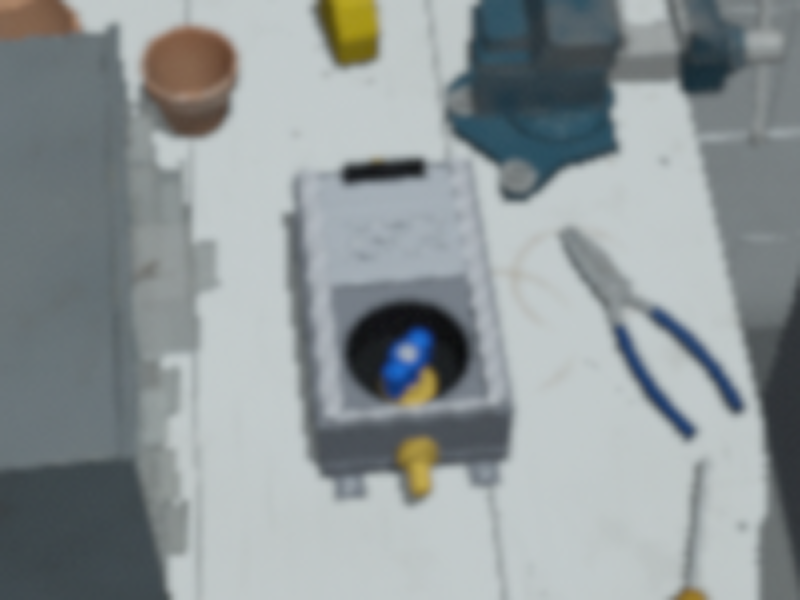

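Request:
arm_command(xyz=[[0,0,0.04],[0,0,0.08],[0,0,0.12],[0,0,0.16],[0.025,-0.025,0.16],[0.05,-0.05,0.16],[0.075,-0.075,0.16],[0.1,-0.1,0.16],[0.125,-0.13,0.16],[0.15,-0.16,0.16],[0.175,-0.19,0.16],[0.2,-0.22,0.16],[0.225,-0.25,0.16],[0.25,-0.28,0.16],[0.275,-0.31,0.16],[0.3,-0.34,0.15],[0.325,-0.36,0.14],[0.345,-0.38,0.13],[0.345,-0.38,0.12],[0.345,-0.38,0.12]], rot=[[0,0,0],[0,0,0],[0,0,0],[0,0,0],[0,0,0],[0,0,0],[0,0,0],[0,0,0],[0,0,0],[0,0,0],[0,0,0],[0,0,0],[0,0,0],[0,0,0],[0,0,0],[0,0,0],[0,0,0],[0,0,0],[0,0,0],[0,0,0]], grip=0.3)

```text
time: 2.57
ee_pos: [0.5219, 0.2177, 0.3015]
eef_rot: [0.145, 0.989, -0.001, -0.001]
ft_force: [-0.6, 1.1, -0.8]
width: 0.0256
grip_force: 0.0
```

```bash
cat > look.py <<'E'
from h import *
import sys
s=r.read_state(); print({k:np.round(s[k],3).tolist() for k in ["time","joint_positions","ee_pos","eef_rot","ft_force","torque","width"]})
T,im=snap("wrist",sys.argv[1]); m=r.camera_model("wrist"); print(m["fx"],m["cx"],m["cy"],np.round(T,3).tolist())
print(m.keys())
for l in ["valve_box","well_rim","knob_grip","cover_tab"]: print(l,w("wrist",T,r.spot_point,l))
def unproj(T,m,uv,z):
    d=np.c_[(uv[:,0]-m["cx"])/m["fx"],-(uv[:,1]-m["cy"])/m["fy"],-np.ones(len(uv))]@T[:3,:3].T
    return T[:3,3]+d*((z-T[2,3])/d[:,2])[:,None]
for c in ["wrist","scene"]:
    m=r.camera_model(c)
    if c=="scene": T,im=snap(c)
    hsv=cv2.cvtColor(im,cv2.COLOR_RGB2HSV); mk=cv2.inRange(hsv,(105,130,60),(128,255,255))
    n,lab,st,ce=cv2.connectedComponentsWithStats(mk)
    best=min(range(1,n),key=lambda i:np.hypot(*(ce[i]-proj(c,T,[0.522,0.222,0.06])[0]))-0.02*st[i,4])
    v,u=np.where(lab==best); P=unproj(T,m,np.c_[u,v].astype(float),0.055)[:,:2]
    e,V=np.linalg.eigh(np.cov(P.T)); d=V[:,1]
    print(c,"blue n",len(u),"ctr",P.mean(0).round(4),"angle deg",np.degrees(np.arctan2(d[1],d[0]))%180,"sd",np.sqrt(e).round(4))
E
python3 look.py w1
```

```text
{'time': 2.567, 'joint_positions': [-0.738, 0.164, 0.305, 1.434, -0.048, 1.554, 0.845], 'ee_pos': [0.522, 0.218, 0.302], 'eef_rot': [0.145, 0.989, -0.001, -0.001], 'ft_force': [-0.552, 1.08, -0.789], 'torque': [0.046, 0.047, -0.017], 'width': 0.026}
316.99830078351624 315.0979079939966 201.9966130707511 [[0.287, -0.924, -0.253, 0.453], [0.958, 0.276, 0.078, 0.239], [-0.002, -0.265, 0.964, 0.503], [0.0, 0.0, 0.0, 1.0]]
dict_keys(['fx', 'fy', 'cx', 'cy', 'T'])
valve_box [([0.527, 0.1717, -0.004], 0.97)]
well_rim []
knob_grip [([0.5225, 0.2231, 0.0499], 0.56)]
cover_tab [([0.5273, 0.0846, 0.0819], 0.7)]
wrist blue n 317 ctr [0.5227 0.222 ] angle deg 53.10547237689248 sd [0.0054 0.0138]
scene blue n 134 ctr [0.5226 0.2197] angle deg 56.679792786863366 sd [0.0076 0.0155]
```

View pics/w1.png

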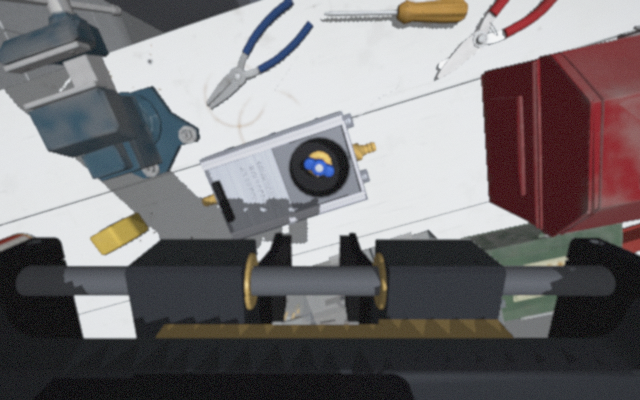

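Request:
arm_command(xyz=[[0,0.001,-0.015],[0,0.002,-0.03],[0,0.003,-0.045],[0,0.004,-0.06],[0,0.004,-0.075],[0,0.004,-0.09],[0,0.004,-0.105],[0,0.004,-0.12],[0,0.004,-0.135],[0,0.004,-0.15],[0,0.004,-0.165],[0,0.004,-0.175],[0,0.004,-0.18],[0,0.004,-0.18],[0,0.004,-0.18]], rot=[[0,0,0.1],[0,0,0.2],[0,0,0.3],[0,0,0.4],[0,0,0.5],[0,0,0.6],[0,0,0.7],[0,0,0.8],[0,0,0.9],[0,0,1.0],[0,0,1.1],[0,0,1.2],[0,0,1.234],[0,0,1.234],[0,0,1.234]], grip=0.36)

```text
time: 4.12
ee_pos: [0.5217, 0.224, 0.124]
eef_rot: [-0.456, 0.89, 0.0, 0.0]
ft_force: [-0.4, -0.2, 0.4]
width: 0.0313
grip_force: 0.0
```

```bash
python3 look.py w2
```

```text
{'time': 4.117, 'joint_positions': [-0.639, 0.245, 0.178, 1.705, -0.046, 1.195, 2.068], 'ee_pos': [0.522, 0.224, 0.124], 'eef_rot': [-0.456, 0.89, 0.0, 0.0], 'ft_force': [-0.372, -0.163, 0.412], 'torque': [0.022, 0.043, -0.047], 'width': 0.031}
316.99830078351624 315.0979079939966 201.9966130707511 [[-0.811, -0.564, -0.156, 0.479], [0.585, -0.781, -0.218, 0.165], [0.001, -0.268, 0.963, 0.326], [0.0, 0.0, 0.0, 1.0]]
dict_keys(['fx', 'fy', 'cx', 'cy', 'T'])
valve_box [([0.5256, 0.171, -0.0014], 0.73)]
well_rim []
knob_grip [([0.5194, 0.2201, 0.0505], 0.88)]
cover_tab [([0.5254, 0.0846, 0.0836], 0.85)]
wrist blue n 773 ctr [0.5228 0.2237] angle deg 53.6166715822579 sd [0.005  0.0142]
scene blue n 119 ctr [0.5231 0.2215] angle deg 56.796720624415165 sd [0.0067 0.0148]
```

View pics/w2.png

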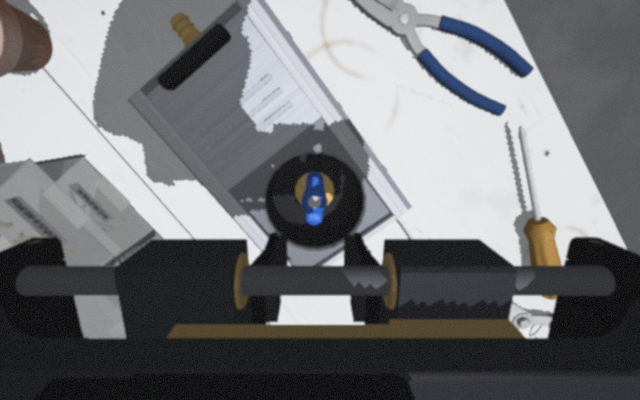

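Request:
arm_command(xyz=[[0.0005,-0.0015,-0.015],[0.0005,-0.0015,-0.03],[0.0005,-0.0015,-0.045],[0.0005,-0.0015,-0.055],[0.0005,-0.0015,-0.065],[0.0005,-0.0015,-0.073],[0.0005,-0.0015,-0.08],[0.0005,-0.0015,-0.08]], rot=[[0,0,0],[0,0,0],[0,0,0],[0,0,0],[0,0,0],[0,0,0],[0,0,0],[0,0,0]])

```text
time: 5.08
ee_pos: [0.5217, 0.2217, 0.0423]
eef_rot: [-0.456, 0.89, -0.0, -0.001]
ft_force: [-0.1, 0.4, 0.1]
width: 0.0313
grip_force: 0.0
```

Request:
arm_command(xyz=[[0,0,0],[0,0,0],[0,0,0],[0,0,0],[0,0,0],[0,0,0]], rot=[[0,0,0],[0,0,0],[0,0,0],[0,0,0],[0,0,0],[0,0,0]], grip=0, squeeze=25)

```text
time: 5.58
ee_pos: [0.5224, 0.2221, 0.0438]
eef_rot: [-0.456, 0.89, 0.0, 0.0]
ft_force: [-0.1, -0.0, 0.1]
width: 0.0029
grip_force: 0.0
```

```bash
cat > st.py <<'E'
from h import *
s=r.read_state(); y=R.from_quat(s["eef_rot"]).apply([0,1,0])
print("t",round(float(s["time"]),2),"yaw",round(np.degrees(np.arctan2(y[1],y[0])),2),"F",np.round(s["ft_force"],2),"M",np.round(s["torque"],3),"w",round(float(s["width"]),4),"p",np.round(s["ee_pos"],4),"j7",round(float(s["joint_positions"][6]),2), "g",s["grip_force"])
E
python3 st.py
```

```text
t 5.58 yaw 144.27 F [-0.07 -0.02  0.13] M [ 0.067  0.074 -0.046] w 0.0029 p [0.5224 0.2221 0.0438] j7 2.09 g 0.0
```

```bash
python3 st.py
python3 - <<'E'
from h import *
T,im=snap("wrist"); 
T2,im2=snap("side")
a=cv2.resize(im[100:350,200:440,::-1],None,fx=1.6,fy=1.6)
u,v=proj("side",T2,[0.522,0.222,0.07])[0].astype(int);print(u,v)
b=cv2.resize(im2[v-60:v+65,u-60:u+60,::-1],None,fx=3.2,fy=3.2)
cv2.imwrite("pics/k1.png",np.hstack([a,b]))
E
```

```text
t 5.58 yaw 144.27 F [-0.07 -0.02  0.13] M [ 0.067  0.074 -0.046] w 0.0029 p [0.5224 0.2221 0.0438] j7 2.09 g 0.0
313 221
```

View pics/k1.png

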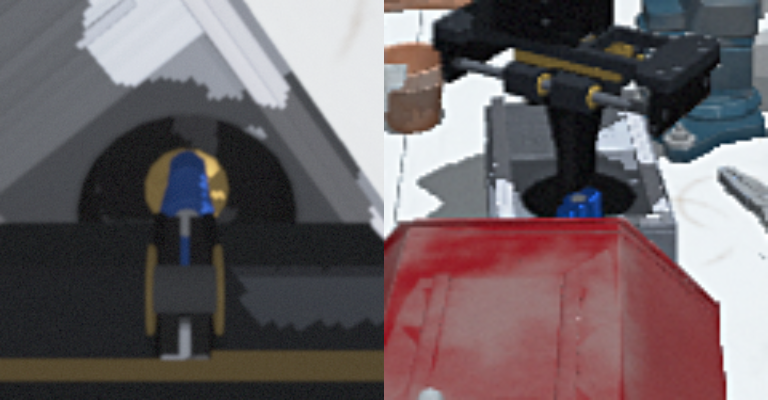

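Request:
arm_command(xyz=[[0,0,0],[0,0,0],[0,0,0]], rot=[[0,0,0],[0,0,0],[0,0,0]])

```text
time: 5.93
ee_pos: [0.5223, 0.222, 0.0436]
eef_rot: [-0.456, 0.89, 0.0, -0.0]
ft_force: [-0.4, -0.8, -0.4]
width: 0.0004
grip_force: 0.0
```

```bash
python3 st.py
python3 - <<'E'
from h import *
T,im=snap("wrist"); 
m=r.camera_model("wrist")
print(proj("wrist",T,[[0.5224,.2221,z] for z in (.0438,.0628,.064,.038)]))
T2,im2=snap("scene")
a=cv2.resize(im[170:290,255:375,::-1],None,fx=3.3,fy=3.3,interpolation=cv2.INTER_CUBIC)
u,v=proj("scene",T2,[0.522,0.222,0.07])[0].astype(int);print(u,v)
b=cv2.resize(im2[v-40:v+40,u-40:u+40,::-1],(396,396),interpolation=cv2.INTER_CUBIC)
cv2.imwrite("pics/k2.png",np.hstack([a,b]))
E
```

```text
t 5.93 yaw 144.27 F [-0.43 -0.76 -0.43] M [ 0.115  0.02  -0.048] w 0.0004 p [0.5223 0.222  0.0436] j7 2.09 g 0.0
[[315.41813483 226.4430738 ]
 [315.47769407 236.99338101]
 [315.48183281 237.72651749]
 [315.40193561 223.57354793]]
316 247
```

View pics/k2.png

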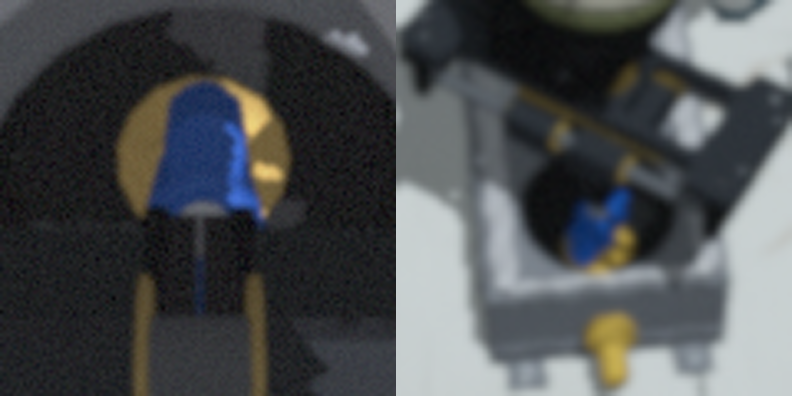

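Request:
arm_command(xyz=[[0,0,0.02],[0,0,0.04],[0,0,0.06],[0,0,0.08],[0,0,0.1],[0,0,0.1]], rot=[[0,0,0],[0,0,0],[0,0,0],[0,0,0],[0,0,0],[0,0,0]])

```text
time: 6.53
ee_pos: [0.5243, 0.2229, 0.1478]
eef_rot: [-0.456, 0.89, 0.0, 0.003]
ft_force: [-0.3, 0.3, 0.5]
width: 0.0005
grip_force: 0.0
```

```bash
python3 st.py
python3 - <<'E'
from h import *
p=np.array(r.read_state()["ee_pos"]); out=[]
for c in ["side","scene"]:
    T,im=snap(c); im=im[:,:,::-1].copy()
    q=proj(c,T,[p,p+[0,0,.019]]); print(c,p,q)
    u,v=q[0].astype(int); k=5; h=39
    b=cv2.resize(im[v-h:v+h,u-h:u+h],(390,390),interpolation=cv2.INTER_CUBIC)
    for a in q:
        cv2.circle(b,(int((a[0]-u+h)*k),int((a[1]-v+h)*k)),4,(0,0,255),1)
    out.append(b)
cv2.imwrite("pics/k3.png",np.hstack(out))
E
```

```text
t 6.53 yaw 144.26 F [-0.32  0.29  0.45] M [ 0.112 -0.013  0.028] w 0.0005 p [0.5243 0.2229 0.1478] j7 2.07 g 0.0
side [0.52426701 0.22289083 0.14779527] [[311.70687585 191.08545286]
 [311.48371233 183.25955334]]
scene [0.52426701 0.22289083 0.14779527] [[316.15349351 231.20168661]
 [316.20954995 226.79973016]]
```

View pics/k3.png

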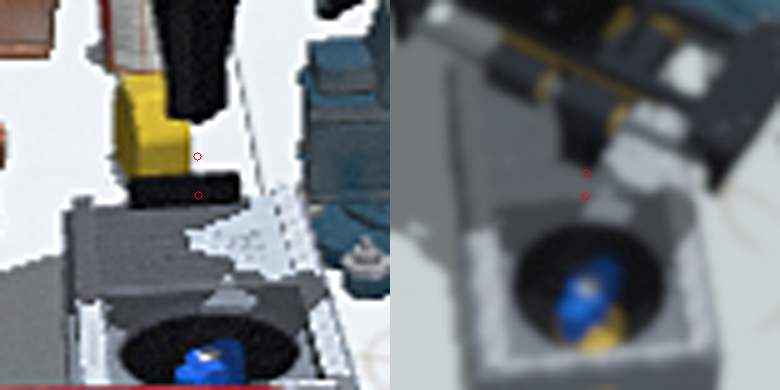

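Run:
```python
from h import *
p=np.array(r.read_state()["ee_pos"])
T,im=snap("side"); im=im[:,:,::-1].copy()
hs=[0,.033,.052,.07,.084,.103,.13]
q=proj("side",T,[p+[0,0,h] for h in hs]); u,v=int(q[2][0]),int(q[2][1])-15
k=6; b=cv2.resize(im[v-50:v+50,u-65:u+65],None,fx=k,fy=k,interpolation=cv2.INTER_CUBIC)
for h,a in zip(hs,q):
    y=int((a[1]-v+50)*k); x=int((a[0]-u+65)*k); cv2.line(b,(x-15,y),(x+15,y),(0,0,255),1); cv2.putText(b,str(int(h*1000)),(x+20,y+5),0,.5,(0,0,255),1)
cv2.imwrite("pics/k4.png",b)
```

```text
(no output)
```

View pics/k4.png

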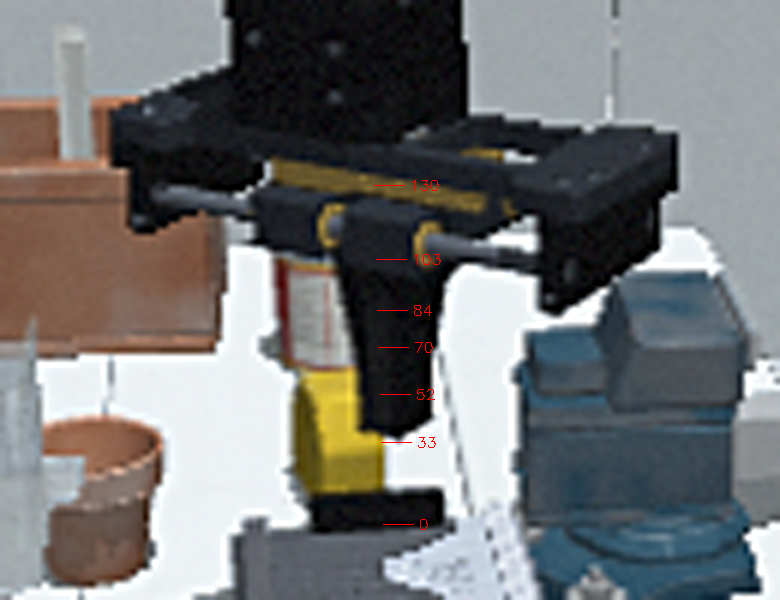

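Request:
arm_command(xyz=[[0,0,-0.01],[0,0,-0.025],[0,0,-0.04],[0,0,-0.055],[0,0,-0.07],[0,0,-0.08],[0,0,-0.09],[0,0,-0.1],[0,0,-0.105],[0,0,-0.11],[0,0,-0.115],[0,0,-0.115]], rot=[[0,0,0],[0,0,0],[0,0,0],[0,0,0],[0,0,0],[0,0,0],[0,0,0],[0,0,0],[0,0,0],[0,0,0],[0,0,0],[0,0,0]], grip=0.36)

```text
time: 7.68
ee_pos: [0.522, 0.2219, 0.0279]
eef_rot: [-0.456, 0.89, 0.0, -0.0]
ft_force: [-0.3, -0.4, -0.5]
width: 0.0315
grip_force: 0.0
```

```bash
python3 st.py; python3 look.py w3 | tail -4
python3 - <<'E'
import cv2,numpy as np
from h import *
a=cv2.resize(cv2.imread("pics/w3.png")[150:270,235:395],None,fx=4,fy=4,interpolation=cv2.INTER_CUBIC)
cv2.imwrite("pics/w3c.png",np.clip(a.astype(float)*1.8,0,255))
E
```

```text
t 7.68 yaw 144.28 F [-0.33 -0.39 -0.47] M [ 0.011  0.057 -0.021] w 0.0315 p [0.522  0.2219 0.0279] j7 2.09 g 0.0
knob_grip [([0.5209, 0.223, 0.0475], 0.61)]
cover_tab [([0.528, 0.0843, 0.0847], 0.62)]
wrist blue n 1463 ctr [0.5191 0.2185] angle deg 53.39390398120434 sd [0.0057 0.0108]
scene blue n 70 ctr [0.5287 0.2296] angle deg 83.30270836286063 sd [0.0059 0.0091][ WARN:0@0.201] global loadsave.cpp:1063 imwrite_ Unsupported depth image for selected encoder is fallbacked to CV_8U.
```

View pics/w3c.png

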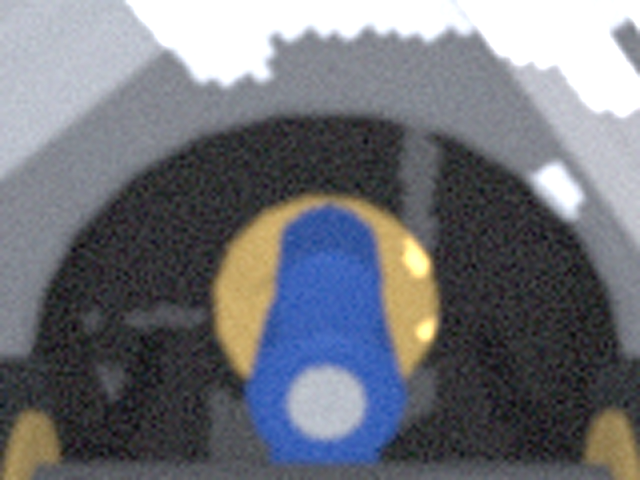

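Request:
arm_command(xyz=[[0,0,-0.004],[0,0,-0.008],[0,0,-0.012],[0,0,-0.016],[0,0,-0.016]], rot=[[0,0,0],[0,0,0],[0,0,0],[0,0,0],[0,0,0]])

```text
time: 8.4
ee_pos: [0.5216, 0.2217, 0.0114]
eef_rot: [-0.456, 0.89, 0.0, -0.001]
ft_force: [-0.5, -0.6, -0.2]
width: 0.0313
grip_force: 0.0
```

Request:
arm_command(xyz=[[0,0,0],[0,0,0],[0,0,0],[0,0,0],[0,0,0],[0,0,0]], rot=[[0,0,0],[0,0,0],[0,0,0],[0,0,0],[0,0,0],[0,0,0]], grip=0, squeeze=45)

```text
time: 8.9
ee_pos: [0.5221, 0.2223, 0.0128]
eef_rot: [-0.456, 0.89, 0.0, 0.0]
ft_force: [-2.4, 0.3, 3.6]
width: 0.0143
grip_force: 44.9
```

```bash
python3 st.py
```

```text
t 8.9 yaw 144.28 F [-2.36  0.33  3.59] M [ 0.29   0.602 -0.06 ] w 0.0143 p [0.5221 0.2223 0.0128] j7 2.09 g 44.90195095539093
```

Request:
arm_command(xyz=[[0,0,0],[0,0,0],[0,0,0],[0,0,0],[0,0,0],[0,0,0]], rot=[[0,0,-0.06],[0,0,-0.12],[0,0,-0.18],[0,0,-0.24],[0,0,-0.3],[0,0,-0.3]])

```text
time: 9.4
ee_pos: [0.5221, 0.2223, 0.0128]
eef_rot: [-0.317, 0.948, 0.0, -0.0]
ft_force: [-3.1, 0.9, 2.9]
width: 0.0145
grip_force: 44.9
```

```bash
python3 st.py
```

```text
t 9.4 yaw 126.95 F [-3.13  0.88  2.93] M [0.217 0.612 0.057] w 0.0145 p [0.5221 0.2223 0.0128] j7 1.81 g 44.91433918476105
```

Request:
arm_command(xyz=[[0,0,0],[0,0,0],[0,0,0]], rot=[[0,0,-0.03],[0,0,-0.06],[0,0,-0.06]])

```text
time: 9.65
ee_pos: [0.5221, 0.2223, 0.0128]
eef_rot: [-0.29, 0.957, 0.0, -0.0]
ft_force: [-2.5, 0.7, 4.1]
width: 0.0144
grip_force: 44.9
```

```bash
python3 st.py
```

```text
t 9.65 yaw 123.7 F [-2.52  0.73  4.11] M [0.263 0.754 0.125] w 0.0144 p [0.5221 0.2223 0.0128] j7 1.75 g 44.918569922447205
```

```bash
cat > av.py <<'E'
from h import *
M=[];Y=[]
for i in range(4):
    s=r.read_state(); y=R.from_quat(s["eef_rot"]).apply([0,1,0]); M.append(s["torque"][2]); Y.append(np.degrees(np.arctan2(y[1],y[0])))
    if i<3: r.camera("wrist")
print("t",round(float(s["time"]),2),"yaw %.2f Mz %.3f +-%.3f"%(np.mean(Y),np.mean(M),np.std(M)),"F",np.round(s["ft_force"],1),"w",round(float(s["width"]),4))
E
python3 av.py
```

```text
t 9.8 yaw 123.76 Mz 0.069 +-0.036 F [-3.1  0.9  5.1] w 0.0144
```

Request:
arm_command(xyz=[[0,0,0],[0,0,0]], rot=[[0,0,-0.04],[0,0,-0.04]])

```text
time: 9.97
ee_pos: [0.5222, 0.2223, 0.0127]
eef_rot: [-0.27, 0.963, 0.0, -0.0]
ft_force: [-2.9, 1.5, 4.6]
width: 0.0147
grip_force: 44.9
```

```bash
python3 av.py
```

```text
t 10.12 yaw 121.44 Mz 0.052 +-0.027 F [-3.8  1.5  4.9] w 0.0142
```

Request:
arm_command(xyz=[[0,0,0],[0,0,0]], rot=[[0,0,-0.05],[0,0,-0.05]])

```text
time: 10.28
ee_pos: [0.5222, 0.2222, 0.0127]
eef_rot: [-0.246, 0.969, 0.0, -0.0]
ft_force: [-3.8, 1.4, 5.3]
width: 0.0145
grip_force: 44.9
```

```bash
python3 av.py
```

```text
t 10.43 yaw 118.57 Mz 0.054 +-0.036 F [-3.4  0.9  5.1] w 0.0146
```

Request:
arm_command(xyz=[[0,0,0],[0,0,0]], rot=[[0,0,-0.05],[0,0,-0.05]])

```text
time: 10.6
ee_pos: [0.5223, 0.2222, 0.0127]
eef_rot: [-0.221, 0.975, 0.0, 0.0]
ft_force: [-4.0, 1.5, 5.1]
width: 0.0145
grip_force: 44.9
```

```bash
python3 av.py
```

```text
t 10.75 yaw 115.70 Mz 0.032 +-0.032 F [-3.4  2.1  5.1] w 0.0146
```

Request:
arm_command(xyz=[[0,0,0],[0,0,0]], rot=[[0,0,-0.05],[0,0,-0.05]])

```text
time: 10.92
ee_pos: [0.5223, 0.2222, 0.0128]
eef_rot: [-0.197, 0.98, 0.0, 0.0]
ft_force: [-3.1, 1.4, 5.4]
width: 0.0143
grip_force: 44.9
```

```bash
python3 av.py
```

```text
t 11.07 yaw 112.84 Mz 0.042 +-0.033 F [-4.   0.6  4.4] w 0.0145
```

Request:
arm_command(xyz=[[0,0,0],[0,0,0]], rot=[[0,0,-0.05],[0,0,-0.05]])

```text
time: 11.23
ee_pos: [0.5222, 0.2222, 0.0127]
eef_rot: [-0.173, 0.985, 0.0, -0.0]
ft_force: [-3.5, 2.2, 5.4]
width: 0.0151
grip_force: 44.9
```

```bash
python3 av.py
```

```text
t 11.38 yaw 109.97 Mz 0.044 +-0.035 F [-2.9  1.1  5.1] w 0.0142
```

Request:
arm_command(xyz=[[0,0,0],[0,0,0]], rot=[[0,0,-0.05],[0,0,-0.05]])

```text
time: 11.55
ee_pos: [0.5222, 0.2222, 0.0127]
eef_rot: [-0.148, 0.989, 0.0, -0.0]
ft_force: [-3.8, 0.8, 5.9]
width: 0.0147
grip_force: 44.9
```

```bash
python3 av.py
```

```text
t 11.7 yaw 107.11 Mz 0.039 +-0.030 F [-3.2  1.4  5.6] w 0.0141
```

Request:
arm_command(xyz=[[0,0,0],[0,0,0]], rot=[[0,0,-0.05],[0,0,-0.05]])

```text
time: 11.87
ee_pos: [0.5223, 0.2222, 0.0127]
eef_rot: [-0.123, 0.992, 0.0, -0.0]
ft_force: [-3.6, 1.7, 6.6]
width: 0.0142
grip_force: 44.9
```

```bash
python3 av.py
```

```text
t 12.02 yaw 104.24 Mz 0.051 +-0.013 F [-4.   1.4  6.3] w 0.0146
```

Request:
arm_command(xyz=[[0,0,0],[0,0,0]], rot=[[0,0,-0.05],[0,0,-0.05]])

```text
time: 12.18
ee_pos: [0.5223, 0.2222, 0.0128]
eef_rot: [-0.098, 0.995, 0.0, -0.0]
ft_force: [-4.1, 1.9, 5.2]
width: 0.0145
grip_force: 44.9
```

```bash
python3 av.py
```

```text
t 12.33 yaw 101.38 Mz 0.061 +-0.016 F [-3.2  0.9  5.3] w 0.0144
```

Request:
arm_command(xyz=[[0,0,0],[0,0,0]], rot=[[0,0,-0.05],[0,0,-0.05]])

```text
time: 12.5
ee_pos: [0.5222, 0.2222, 0.0127]
eef_rot: [-0.073, 0.997, 0.0, -0.0]
ft_force: [-3.7, 1.7, 5.9]
width: 0.0146
grip_force: 44.9
```

```bash
python3 av.py
```

```text
t 12.65 yaw 98.51 Mz 0.063 +-0.043 F [-4.5  1.1  5.4] w 0.0148
```

Request:
arm_command(xyz=[[0,0,0],[0,0,0]], rot=[[0,0,-0.05],[0,0,-0.05]])

```text
time: 12.82
ee_pos: [0.5222, 0.2222, 0.0128]
eef_rot: [-0.048, 0.999, 0.0, -0.0]
ft_force: [-2.9, 1.1, 4.8]
width: 0.0146
grip_force: 44.9
```

```bash
python3 av.py
```

```text
t 12.97 yaw 95.65 Mz 0.056 +-0.042 F [-3.7  1.2  5.1] w 0.0147
```

Request:
arm_command(xyz=[[0,0,0],[0,0,0]], rot=[[0,0,-0.05],[0,0,-0.05]])

```text
time: 13.13
ee_pos: [0.5222, 0.2222, 0.0127]
eef_rot: [-0.023, 1.0, 0.0, -0.0]
ft_force: [-3.7, 1.1, 5.0]
width: 0.0143
grip_force: 44.9
```

```bash
python3 av.py
```

```text
t 13.28 yaw 92.79 Mz 0.042 +-0.029 F [-3.3  1.1  6. ] w 0.0144
```

Request:
arm_command(xyz=[[0,0,0],[0,0,0]], rot=[[0,0,-0.05],[0,0,-0.05]])

```text
time: 13.45
ee_pos: [0.5222, 0.2222, 0.0127]
eef_rot: [0.002, 1.0, 0.0, -0.0]
ft_force: [-3.5, 1.6, 5.9]
width: 0.0144
grip_force: 44.9
```

```bash
python3 av.py
```

```text
t 13.6 yaw 89.92 Mz 0.056 +-0.031 F [-3.7  1.   5.4] w 0.0145
```

Request:
arm_command(xyz=[[0,0,0],[0,0,0]], rot=[[0,0,-0.05],[0,0,-0.05]])

```text
time: 13.77
ee_pos: [0.5222, 0.2222, 0.0127]
eef_rot: [0.027, 1.0, 0.0, -0.0]
ft_force: [-4.4, 1.2, 5.3]
width: 0.0145
grip_force: 44.9
```

```bash
python3 av.py
```

```text
t 13.92 yaw 87.05 Mz 0.042 +-0.008 F [-3.6  1.3  5.8] w 0.0143
```

Request:
arm_command(xyz=[[0,0,0],[0,0,0]], rot=[[0,0,-0.05],[0,0,-0.05]])

```text
time: 14.08
ee_pos: [0.5222, 0.2222, 0.0127]
eef_rot: [0.052, 0.999, 0.0, -0.0]
ft_force: [-4.2, 1.2, 5.5]
width: 0.0147
grip_force: 44.9
```

```bash
python3 av.py
```

```text
t 14.23 yaw 84.19 Mz 0.035 +-0.031 F [-3.5  1.5  6.1] w 0.0147
```

Request:
arm_command(xyz=[[0,0,0],[0,0,0]], rot=[[0,0,-0.05],[0,0,-0.05]])

```text
time: 14.4
ee_pos: [0.5222, 0.2222, 0.0127]
eef_rot: [0.077, 0.997, 0.0, -0.0]
ft_force: [-3.2, 1.7, 5.4]
width: 0.0145
grip_force: 44.9
```

```bash
python3 av.py
```

```text
t 14.55 yaw 81.33 Mz 0.049 +-0.037 F [-4.2  0.8  5.2] w 0.0146
```

Request:
arm_command(xyz=[[0,0,0],[0,0,0]], rot=[[0,0,-0.05],[0,0,-0.05]])

```text
time: 14.72
ee_pos: [0.5222, 0.2221, 0.0127]
eef_rot: [0.102, 0.995, 0.0, -0.0]
ft_force: [-2.9, 1.1, 5.5]
width: 0.0145
grip_force: 44.9
```

```bash
python3 av.py
```

```text
t 14.87 yaw 78.46 Mz 0.029 +-0.011 F [-3.9  0.9  5.8] w 0.0146
```

Request:
arm_command(xyz=[[0,0,0],[0,0,0]], rot=[[0,0,-0.05],[0,0,-0.05]])

```text
time: 15.03
ee_pos: [0.5222, 0.2222, 0.0127]
eef_rot: [0.126, 0.992, 0.0, -0.0]
ft_force: [-3.2, 1.1, 6.0]
width: 0.0142
grip_force: 44.9
```

```bash
python3 av.py
```

```text
t 15.18 yaw 75.60 Mz 0.028 +-0.019 F [-3.4  1.5  5.4] w 0.0147
```

Request:
arm_command(xyz=[[0,0,0],[0,0,0]], rot=[[0,0,-0.05],[0,0,-0.05]])

```text
time: 15.35
ee_pos: [0.5222, 0.2222, 0.0127]
eef_rot: [0.151, 0.989, 0.0, -0.0]
ft_force: [-3.6, 1.2, 6.2]
width: 0.0145
grip_force: 44.9
```

```bash
python3 av.py
```

```text
t 15.5 yaw 72.73 Mz 0.037 +-0.014 F [-4.2  1.2  6.1] w 0.0143
```

Request:
arm_command(xyz=[[0,0,0],[0,0,0]], rot=[[0,0,-0.05],[0,0,-0.05]])

```text
time: 15.67
ee_pos: [0.5222, 0.2222, 0.0127]
eef_rot: [0.176, 0.984, 0.0, -0.0]
ft_force: [-3.9, 2.0, 5.4]
width: 0.0144
grip_force: 44.9
```

```bash
python3 av.py
```

```text
t 15.82 yaw 69.87 Mz 0.027 +-0.028 F [-3.   1.5  5.4] w 0.0145
```

Request:
arm_command(xyz=[[0,0,0],[0,0,0]], rot=[[0,0,-0.05],[0,0,-0.05]])

```text
time: 15.98
ee_pos: [0.5221, 0.2222, 0.0127]
eef_rot: [0.2, 0.98, 0.0, -0.0]
ft_force: [-4.2, 1.4, 6.3]
width: 0.0146
grip_force: 44.9
```

```bash
python3 av.py
```

```text
t 16.13 yaw 67.00 Mz 0.050 +-0.011 F [-3.9  0.9  5.1] w 0.0146
```

Request:
arm_command(xyz=[[0,0,0],[0,0,0]], rot=[[0,0,-0.05],[0,0,-0.05]])

```text
time: 16.3
ee_pos: [0.5221, 0.2222, 0.0127]
eef_rot: [0.225, 0.974, 0.0, -0.0]
ft_force: [-3.8, 0.6, 6.1]
width: 0.0145
grip_force: 44.9
```

```bash
python3 av.py; python3 look.py w4 | tail -2
```

```text
t 16.45 yaw 64.14 Mz 0.040 +-0.028 F [-3.2  1.5  5.6] w 0.0145
wrist blue n 1228 ctr [0.5126 0.2269] angle deg 152.89801436013184 sd [0.0045 0.0078]
scene blue n 13 ctr [0.5071 0.2365] angle deg 62.217901006880744 sd [0.0029 0.0035]
```

Request:
arm_command(xyz=[[0,0,0],[0,0,0]], rot=[[0,0,-0.04],[0,0,-0.04]])

```text
time: 16.92
ee_pos: [0.5222, 0.2222, 0.0127]
eef_rot: [0.244, 0.97, 0.0, -0.0]
ft_force: [-4.0, 2.3, 5.0]
width: 0.014
grip_force: 45.0
```

```bash
python3 av.py
```

```text
t 17.07 yaw 61.87 Mz 0.138 +-0.017 F [-4.1  1.6  5.2] w 0.0146
```

Request:
arm_command(xyz=[[0,0,0],[0,0,0]], rot=[[0,0,-0.04],[0,0,-0.04]])

```text
time: 17.23
ee_pos: [0.5222, 0.2221, 0.0127]
eef_rot: [0.263, 0.965, 0.0, -0.0]
ft_force: [-4.7, 0.3, 5.9]
width: 0.0145
grip_force: 45.0
```

```bash
python3 av.py
```

```text
t 17.38 yaw 59.59 Mz 0.262 +-0.007 F [-3.4  1.3  6. ] w 0.0145
```

Request:
arm_command(xyz=[[0,0,0],[0,0,0]], rot=[[0,0,-0.03],[0,0,-0.03]])

```text
time: 17.55
ee_pos: [0.5221, 0.2221, 0.0127]
eef_rot: [0.277, 0.961, -0.0, -0.0]
ft_force: [-4.9, 1.0, 5.7]
width: 0.0144
grip_force: 45.1
```

```bash
python3 av.py
```

```text
t 17.7 yaw 57.89 Mz 0.390 +-0.038 F [-4.3 -0.4  6.3] w 0.0146
```

Request:
arm_command(xyz=[[0,0,0],[0,0,0],[0,0,0],[0,0,0],[0,0,0],[0,0,0],[0,0,0],[0,0,0],[0,0,0],[0,0,0],[0,0,0],[0,0,0],[0,0,0],[0,0,0],[0,0,0],[0,0,0],[0,0,0],[0,0,0],[0,0,0],[0,0,0]], rot=[[0,0,0.05],[0,0,0.15],[0,0,0.25],[0,0,0.35],[0,0,0.45],[0,0,0.55],[0,0,0.65],[0,0,0.75],[0,0,0.85],[0,0,0.95],[0,0,1.05],[0,0,1.15],[0,0,1.25],[0,0,1.35],[0,0,1.45],[0,0,1.55],[0,0,1.62],[0,0,1.64],[0,0,1.64],[0,0,1.64]])

```text
time: 19.37
ee_pos: [0.5223, 0.2223, 0.0127]
eef_rot: [-0.513, 0.858, 0.0, 0.0]
ft_force: [-2.9, 1.5, 5.4]
width: 0.0147
grip_force: 44.9
```

```bash
python3 av.py; python3 look.py w5 | tail -2; python3 st.py
```

```text
t 19.52 yaw 151.76 Mz -0.029 +-0.017 F [-3.8  1.9  5.1] w 0.0144
wrist blue n 1224 ctr [0.5173 0.2131] angle deg 56.290157437646215 sd [0.0044 0.0078]
scene blue n 51 ctr [0.5289 0.2308] angle deg 86.66293052739631 sd [0.004  0.0087]
t 19.82 yaw 151.76 F [-3.55  0.69  5.4 ] M [ 0.416  1.014 -0.055] w 0.0142 p [0.5222 0.2223 0.0127] j7 2.21 g 44.915868043899536
```

Request:
arm_command(xyz=[[0,0,0],[0,0,0],[0,0,0],[0,0,0.005],[0,0,0.016],[0,0,0.016]], rot=[[0,0,0],[0,0,0],[0,0,0],[0,0,0],[0,0,0],[0,0,0]], grip=0.36)

```text
time: 20.32
ee_pos: [0.5237, 0.2224, 0.031]
eef_rot: [-0.513, 0.858, -0.0, 0.001]
ft_force: [0.5, -0.5, 0.4]
width: 0.0309
grip_force: 0.0
```

```bash
python3 look.py w6 | tail -4; python3 st.py
```

```text
knob_grip [([0.5227, 0.2223, 0.0494], 0.89)]
cover_tab []
wrist blue n 1524 ctr [0.5203 0.2194] angle deg 61.22156745893224 sd [0.0056 0.0117]
scene blue n 85 ctr [0.5256 0.2259] angle deg 73.70500892100523 sd [0.006  0.0121]
t 20.62 yaw 151.72 F [ 0.69 -0.48 -0.5 ] M [ 0.029  0.04  -0.048] w 0.0313 p [0.5221 0.2219 0.0284] j7 2.21 g 0.0
```

Request:
arm_command(xyz=[[0,0,0.03],[0,0,0.06],[0,0,0.09],[0,0,0.096],[0,0,0.096]], rot=[[0,0,0],[0,0,0],[0,0,0],[0,0,0],[0,0,0]])

```text
time: 21.03
ee_pos: [0.5237, 0.2227, 0.1269]
eef_rot: [-0.513, 0.858, -0.0, 0.002]
ft_force: [-0.0, 0.0, -0.5]
width: 0.0311
grip_force: 0.0
```

```bash
python3 look.py w7; python3 st.py
```

```text
{'time': 21.033, 'joint_positions': [-0.617, 0.242, 0.156, 1.702, -0.04, 1.197, 2.198], 'ee_pos': [0.524, 0.223, 0.127], 'eef_rot': [-0.513, 0.858, -0.0, 0.002], 'ft_force': [-0.04, 0.013, -0.533], 'torque': [0.084, 0.139, 0.051], 'width': 0.031}
316.99830078351624 315.0979079939966 201.9966130707511 [[-0.88, -0.456, -0.13, 0.489], [0.474, -0.847, -0.238, 0.158], [-0.001, -0.271, 0.962, 0.328], [0.0, 0.0, 0.0, 1.0]]
dict_keys(['fx', 'fy', 'cx', 'cy', 'T'])
valve_box [([0.5265, 0.1684, -0.0018], 0.97)]
well_rim [([0.5185, 0.2257, 0.0685], 0.84)]
knob_grip []
cover_tab [([0.5264, 0.0839, 0.0839], 0.68), ([0.3562, 0.3787, 0.0033], 0.32)]
wrist blue n 768 ctr [0.5227 0.224 ] angle deg 61.528210206912775 sd [0.0051 0.014 ]
scene blue n 108 ctr [0.5231 0.2211] angle deg 63.042819334541285 sd [0.0068 0.0143]
t 21.33 yaw 151.72 F [ 0.13 -0.76 -1.11] M [0.103 0.038 0.06 ] w 0.0314 p [0.5215 0.2217 0.1231] j7 2.2 g 0.0
```

Request:
arm_command(xyz=[[0.001,-0.015,0],[0.003,-0.035,0],[0.005,-0.055,0],[0.007,-0.075,0],[0.008,-0.095,0],[0.009,-0.115,0],[0.011,-0.135,0],[0.012,-0.155,0],[0.013,-0.173,0],[0.013,-0.173,-0.01],[0.013,-0.173,-0.03],[0.013,-0.173,-0.045],[0.013,-0.173,-0.055],[0.013,-0.173,-0.055],[0.013,-0.173,-0.055]], rot=[[0,0,0],[0,0,0],[0,0,0],[0,0,0],[0,0,0],[0,0,0],[0,0,0],[0,0,0],[0,0,0],[0,0,0],[0,0,0],[0,0,0],[0,0,0],[0,0,0],[0,0,0]], grip=0, squeeze=10)

```text
time: 22.58
ee_pos: [0.5349, 0.0492, 0.0691]
eef_rot: [-0.513, 0.858, 0.0, -0.001]
ft_force: [-0.0, 0.6, 0.9]
width: 0.0003
grip_force: 0.0
```

```bash
python3 st.py
python3 - <<'E'
from h import *
p=np.array(r.read_state()["ee_pos"]); out=[]
for c in ["side","scene"]:
    T,im=snap(c); im=im[:,:,::-1].copy()
    tip=p+[0,0,.035]; q=proj(c,T,[tip,[.527,.085,.092]]); print(c,q.round(1).tolist(),w(c,T,r.spot_point,"cover_tab")[:1])
    u,v=q[0].astype(int); h=40
    b=cv2.resize(im[v-h:v+h,u-h:u+h],(400,400),interpolation=cv2.INTER_CUBIC)
    for a in q: cv2.circle(b,(int((a[0]-u+h)*5),int((a[1]-v+h)*5)),4,(0,0,255),1)
    out.append(b)
cv2.imwrite("pics/k5.png",np.hstack(out))
E
```

```text
t 22.58 yaw 151.74 F [-0.02  0.55  0.91] M [0.111 0.048 0.01 ] w 0.0003 p [0.5349 0.0492 0.0691] j7 2.53 g 0.0
side [[304.5, 177.9], [308.2, 187.7]] [([0.5286, 0.0823, 0.0858], 0.85)]
scene [[306.8, 189.0], [310.7, 201.6]] [([0.5267, 0.0858, 0.0875], 0.72)]
```

View pics/k5.png

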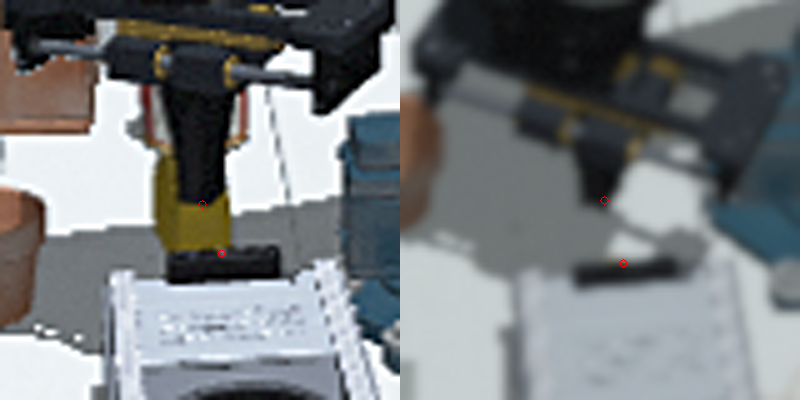

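Request:
arm_command(xyz=[[0,0,-0.006],[0,0,-0.012],[0,0,-0.018],[0,0,-0.022],[0,0,-0.022]], rot=[[0,0,-0.08],[0,0,-0.16],[0,0,-0.24],[0,0,-0.3],[0,0,-0.3]])

```text
time: 23.2
ee_pos: [0.5351, 0.0491, 0.0474]
eef_rot: [-0.378, 0.926, 0.0, -0.0]
ft_force: [0.1, -0.1, -0.0]
width: 0.0002
grip_force: 0.0
```

```bash
python3 st.py
```

```text
t 23.2 yaw 134.38 F [ 0.08 -0.07 -0.01] M [0.067 0.094 0.006] w 0.0002 p [0.5351 0.0491 0.0474] j7 2.24 g 0.0
```

Request:
arm_command(xyz=[[0,0.005,0],[0,0.01,0],[0,0.015,0],[0,0.02,0],[0,0.025,0],[-0.001,0.03,0],[-0.001,0.035,0],[-0.001,0.04,0]], rot=[[0,0,0],[0,0,0],[0,0,0],[0,0,0],[0,0,0],[0,0,0],[0,0,0],[0,0,0]])

```text
time: 23.87
ee_pos: [0.5345, 0.0893, 0.0477]
eef_rot: [-0.379, 0.925, -0.0, 0.0]
ft_force: [0.5, -2.9, 1.5]
width: 0.0006
grip_force: 1.4
```

```bash
python3 st.py
python3 - <<'E'
from h import *
for c in ["side","scene"]:
    T,im=snap(c); print(w(c,T,r.spot_point,"cover_tab")[:1])
E
```

```text
t 23.87 yaw 134.53 F [ 0.51 -2.91  1.47] M [-0.53  -0.157 -0.036] w 0.0006 p [0.5345 0.0893 0.0477] j7 2.17 g 1.3720126873158733
[([0.5291, 0.1083, 0.0853], 0.8)]
[([0.5229, 0.109, 0.0857], 0.92)]
```

Request:
arm_command(xyz=[[0,0.005,0],[0,0.01,0],[0,0.016,0],[0,0.022,0],[-0.001,0.028,0],[-0.001,0.034,0],[-0.001,0.04,0],[-0.001,0.046,0],[-0.002,0.052,0],[-0.002,0.058,0],[-0.002,0.064,0],[-0.002,0.07,0],[-0.002,0.07,0]], rot=[[0,0,0],[0,0,0],[0,0,0],[0,0,0],[0,0,0],[0,0,0],[0,0,0],[0,0,0],[0,0,0],[0,0,0],[0,0,0],[0,0,0],[0,0,0]])

```text
time: 25.15
ee_pos: [0.5321, 0.1608, 0.0475]
eef_rot: [-0.38, 0.925, 0.0, 0.0]
ft_force: [-0.7, -0.0, -0.2]
width: 0.0
grip_force: 0.3
```

Request:
arm_command(xyz=[[0,0.002,0],[0,0.004,0],[0,0.004,0]], rot=[[0,0,0],[0,0,0],[0,0,0]])

```text
time: 25.4
ee_pos: [0.5322, 0.1631, 0.0475]
eef_rot: [-0.379, 0.925, 0.0, -0.0]
ft_force: [-0.4, -1.3, -1.0]
width: 0.0006
grip_force: 0.9
```

Request:
arm_command(xyz=[[0,0.001,0],[0,0.002,0],[0,0.002,0]], rot=[[0,0,0],[0,0,0],[0,0,0]])

```text
time: 25.65
ee_pos: [0.5322, 0.1644, 0.0475]
eef_rot: [-0.379, 0.926, -0.0, -0.0]
ft_force: [-1.9, -3.9, 1.1]
width: 0.0008
grip_force: 2.0
```

Request:
arm_command(xyz=[[0,0.002,0],[0,0.002,0]], rot=[[0,0,0],[0,0,0]])

```text
time: 25.82
ee_pos: [0.5321, 0.1648, 0.0474]
eef_rot: [-0.378, 0.926, -0.001, -0.001]
ft_force: [-1.1, -9.0, 1.8]
width: 0.0007
grip_force: 4.4
```

Request:
arm_command(xyz=[[0,0.0015,0],[0,0.0015,0]], rot=[[0,0,0],[0,0,0]])

```text
time: 25.98
ee_pos: [0.5321, 0.165, 0.0473]
eef_rot: [-0.378, 0.926, -0.001, -0.001]
ft_force: [-2.7, -12.2, 4.1]
width: 0.0006
grip_force: 6.2
```

```bash
python3 st.py
python3 - <<'E'
from h import *
for c in ["side","scene","side","scene"]:
    T,im=snap(c); print(w(c,T,r.spot_point,"cover_tab")[:1])
E
```

```text
t 25.98 yaw 134.39 F [ -2.67 -12.23   4.1 ] M [-2.799  0.721  0.007] w 0.0006 p [0.5321 0.165  0.0473] j7 2.02 g 6.235254651401192
[([0.523, 0.1794, 0.0874], 0.94)]
[([0.5196, 0.1857, 0.0896], 0.88)]
[([0.5271, 0.181, 0.0848], 0.9)]
[([0.5217, 0.183, 0.0878], 0.6)]
```

Request:
arm_command(xyz=[[0,0.002,0],[0,0.003,0],[0,0.003,0]], rot=[[0,0,0],[0,0,0],[0,0,0]])

```text
time: 26.63
ee_pos: [0.5322, 0.1654, 0.0473]
eef_rot: [-0.377, 0.926, -0.003, -0.002]
ft_force: [-3.5, -19.8, 5.9]
width: 0.0004
grip_force: 10.0
```

Request:
arm_command(xyz=[[0,-0.01,0],[0,-0.025,0],[0,-0.04,0.01],[0,-0.05,0.04],[0,-0.06,0.08],[0,-0.06,0.12],[0,-0.06,0.16],[0,-0.06,0.16]], rot=[[0,0,0],[0,0,0],[0,0,0],[0,0,0],[0,0,0],[0,0,0],[0,0,0],[0,0,0]])

```text
time: 27.3
ee_pos: [0.5361, 0.112, 0.2171]
eef_rot: [-0.379, 0.926, 0.0, 0.007]
ft_force: [0.8, -0.0, 0.7]
width: 0.0007
grip_force: 0.0
```

```bash
python3 st.py
python3 - <<'E'
from h import *
out=[]
for c in ["side","scene","wrist"]:
    T,im=snap(c); print(c,w(c,T,r.spot_point,"cover_tab")[:1],w(c,T,r.spot_point,"valve_box")[:1])
    u,v=proj(c,T,[.522,.19,.076])[0].astype(int)
    u=np.clip(u,50,589); v=np.clip(v,50,349)
    out.append(cv2.resize(im[v-50:v+50,u-50:u+50,::-1],(266,266),interpolation=cv2.INTER_CUBIC))
cv2.imwrite("pics/k6.png",np.hstack(out))
E
```

```text
t 27.3 yaw 134.49 F [ 0.83 -0.04  0.69] M [0.046 0.04  0.005] w 0.0007 p [0.5361 0.112  0.2171] j7 2.09 g 0.0
side [([0.526, 0.18, 0.0846], 0.9)] [([0.5215, 0.1744, 0.0016], 0.78)]
scene [([0.5238, 0.1856, 0.0876], 0.6)] [([0.5248, 0.1742, -0.0046], 0.79)]
wrist [([0.5259, 0.1824, 0.0838], 0.71)] [([0.5257, 0.1696, -0.0024], 0.73)]
```

View pics/k6.png

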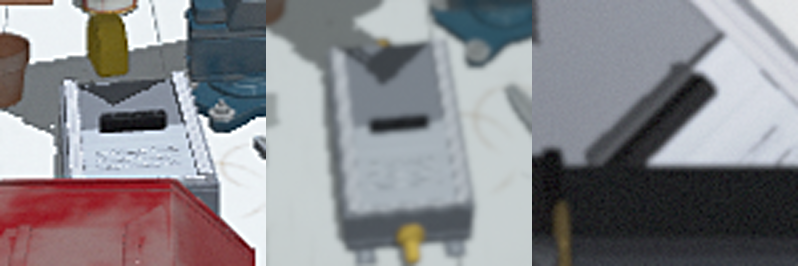

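Run:
```python
from h import *
for c in ["scene","side"]:
    T,im=snap(c); m=r.camera_model(c); old=cv2.imread(f"pics/{c}0.png")[:,:,::-1]
    ys=[]
    for img,y in ((old,.085),(im,.185)):
        u,v=proj(c,T,[.526,y,.088])[0]
        g=img.min(2) if 0 else img.max(2).astype(float); u0,v0=int(u)-11,int(v)-11
        sub=g[v0:v0+22,u0+3:u0+19]; wt=np.clip(90-sub,0,None)
        vv,uu=np.mgrid[v0:v0+22,u0+3:u0+19]; cu,cv_=(wt*uu).sum()/wt.sum(),(wt*vv).sum()/wt.sum()
        d=T[:3,:3]@np.array([(cu-m["cx"])/m["fx"],-(cv_-m["cy"])/m["fy"],-1]); P=T[:3,3]+d*((.088-T[2,3])/d[2])
        ys.append(P); print(c,(wt>0).sum(),cu,cv_,P.round(4))
    print("travel",np.linalg.norm(ys[1]-ys[0]))
```

```text
scene 62 310.4308125502816 203.25784392598553 [0.5279 0.0875 0.088 ]
scene 72 313.4537366548043 232.16476868327402 [0.5276 0.1844 0.088 ]
travel 0.09689553621845413
side 101 307.3734432850892 190.098956580276 [0.5296 0.0909 0.088 ]
side 174 309.3695432752965 206.1030784759021 [0.529  0.1797 0.088 ]
travel 0.08884538510959257
```

```bash
python3 -c "
from bench import r
print(r.close_job())"
```

```text
the job is handed in; nothing more can be done
None
```

The job is handed in, but no verdict came back. The needle was felt to seat at about 0.39 N m and the knob was backed off about 88.5° from first touch. The cover was pushed until it stalled at about 20 N, which I took as its stop. Camera estimates of its travel were noisy, 89 to 100 mm against the 98 mm needed.

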